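# Pop the chuck out of the spring ejector and trap it over the window

## Robot

A 6-joint arm with a two-finger parallel gripper is mounted at the origin on a cart in front of the work surface, level with it; the furniture and walls round the work are solid. World frame = base frame: x ahead of the robot, y to its left, z up, the work surface at z = 0. Lengths are in m, angles in degrees, forces in N, time in s.
With the tool pointing down it reaches from about 0.325 to 0.75 m from the base axis. Payload 7.6 kg.
Tool frame: the origin (TCP) lies between the finger pads; the fingertips stand 17 mm ahead of it and the grasp point (between the pads) lies 2 mm behind it; z points along the fingers, y is the line along which they close (so a half turn about z gives the same grasp; the last joint's range is limited). The gripper opens to 85 mm and grips with 20 to 120 N. Pads are 22 mm wide; open, the fingers measure 114 mm over their backs; the gripper's body (76 mm by 85 mm) begins 54 mm behind the grasp point. The pads swing forward as they close: fully open they stand 13 mm farther back than shut.
Start: joints at [-77.023, 2.991, 80.254, -0, 96.75, -4.028], TCP at [0.154, -0.502, 0.224] pointing down, gripper open.
Joint ranges: [-166.34, 166.34], [-52.06, 124.39], [6.96, 135.62], [-60.46, 240.46], [14.63, 156.25], [-167.68, 167.68]. Speed limits (degrees/s): [147.25, 147.25, 172.46, 180, 180, 180].

## Interface

Orientations are given as a 3x3 rotation matrix whose columns are the frame's x, y, z axes.
In Python, from station import read_state, snapshot, camera_params, hand_in gives the robot as it stands.
- The arm moves only by the tool arm_command, never from a script. Its argument "moves" is a list of rows, each an object of numbers: "x", "y", "z": the shift along the world's x, y, z in m; "wx", "wy", "wz": the turn, a rotation vector about the world's x, y, z in rad. A call has 1 to 10 rows; each row shifts and turns the commanded pose from where the row before left it; what a row does not reach is not made up. A row lasts 1/8 s, in which the tool goes at most 62.5 mm and 10.7 degrees, less where a joint would pass 70% of its speed; a pose out of reach is approached as far as the arm can. A call with a gripper value outside its range is refused whole. "gripper" is the finger opening in m, from 0 to 0.0854, set as the call begins (left out, the last holds). The fingers move at their own pace and stop on an object; "grip_force" is the grip in N (left out, the last holds). Time passes only in rows, so rows that do not move let the fingers close. It gives the time, the measured TCP pose, the force, the opening and the grip force at its end, in the units of the state.
- read_state(): the state, without advancing time (a new reading comes with each control period).
- snapshot(name): name is "scene" or "side" or "wrist"; returns the picture (480x640x3 uint8, red, green, blue); there is no depth.
- camera_params(name): a dict with "K" (3x3 intrinsics, pixels), "camera_from_world" (4x4, takes a point from world to camera coordinates); the wrist camera has in their place "T_tool_cam" (4x4, takes a point from camera to tool coordinates, whose origin is the TCP and whose axes are the flange's). Camera axes: x right, y up, looking along -z (the intrinsics and any distortion apply to the point x, -y, -z); pixel columns grow to the right and rows downward; lengths in m; the calibration is good to about 2 mm. The wrist camera is an equidistant fisheye: a pixel r from the principal point sees the ray r / f radians off the axis. A picture is of the moment at which its call begins: read the wrist's pose just before it. camera_params takes no time and is no camera call.
- hand_in(): hands the job in; it is judged then, once.
The state is a dict: "t": time; "joints": joint angles; "qd": joint speeds; "joint_efforts": joint torques, N m; "tcp_pos": TCP position; "orientation": TCP orientation; "contact_force": force on the tool from outside, world axes, zero at the start; "ft_torque": the same for the moment, N m; "grip_width": finger opening in m; "grasp_force": force on a finger pad.
Only numpy, scipy, OpenCV 4.12 (cv2) and the standard library are available. Lean on these libraries where they do the work, as an engineer would, in place of code of your own. Each camera call takes 0.05 s, during which the arm holds its last target. There are 200 camera calls.

## Task

The brass vacuum chuck sits at the back of the spring ejector's lane. Press the ejector bar beside the lane with one fingertip, and while that finger is still on the bar trap the chuck with the other fingertip as it pops forward, so that it is stopped centred over the round inspection window and never slides past it. Only touch, do not pinch or lift anything, leave the loupe, the dish and the filter where they stand, and finish while still holding the chuck there against its spring.

Things in the scene. Friction and masses are not known exactly. Their poses are not given: they have to be found in the camera images.
- ejector_lane: Fixed ejector: aluminium block 176 x 118 x 30 mm, open lane on its flat top (the deck). Origin on the bench under the window; block x -70..+106, y -39..+79 mm. The lane runs along x, 56 mm wide, centred on y = 0, walls 5 mm thick, 16 mm high above the deck; the chuck pops to -x, where the end is open; end plate 22 mm high at +x. Drum 30 mm across, 10 mm high, on the deck at x +62, y +55.
- window (a point): Centre of the round dark inspection window (34 mm across with its steel rim), flush in the lane's floor, at deck height (30 mm above the bench). Same axes as ejector_lane.
- bar_top (a point): Centre of the top of the ejector bar, a grey ribbed push bar 50 mm long (along the lane) and 20 mm wide, 38 mm ahead of the window (-x) and 60 mm to the +y side of the lane's centre line; its top stands 14 mm above the deck when free. It goes straight down and springs back.
- ejector_bar (a joint): How far the bar is pressed: 0 free, at most 0.012 m (its top then 2 mm above the deck). It takes 1.5 N to start and about 4 to 5 N fully down. When it is 5 mm down a latch inside lets the pusher go; what the bar does afterwards no longer affects the pusher.
- pusher (a joint): Travel (m) of the grey pusher block (50 mm wide, top 16 mm above the deck) behind the chuck: 0 latched at the back, 0.135 at most. Let go, a spring drives it to -x at about 55 to 90 mm/s: the chuck reaches the window in 0.7 to 1 s and, unless stopped, the open end in about 2 s. It presses the chuck on a finger at the window with 4 to 6 N and does not come back by itself.
- chuck: Loose brass vacuum chuck, 0.15 to 0.31 kg: round flange 52 mm across, 9 to 18 mm above its underside, on a hub 38 mm across. Origin at the centre of its underside. Stands upright in the lane, 55 mm behind the window (+x), in front of the pusher. A fingertip in the lane 3 to 12 mm above the deck stops the flange: the chuck's centre then stands 26 mm behind that finger's near face.
- loupe: Loose black and clear loupe, 34 mm across, 42 mm high, standing on the bench behind the ejector. Origin at the centre of its underside. To be left alone.
- dish: Loose clear covered petri dish, 60 mm across, 15 mm high, on the bench behind the ejector. Origin at the centre of its underside. To be left alone.
- uv_filter: Loose black ring-mounted filter, 48 mm across, 9 mm high, on the bench beside the lane's -y side. Origin at the centre of its underside. To be left alone.
There are look-alikes about, which are no part of the job. What is shaped like the chuck but turquoise is not meant.

How it is judged (in metres and radians):
On the way, in this order (a step that is already met when the one before it is completed fails the run):
1. the ejector bar is pressed down with a finger, far enough to let the pusher go (value of joint ejector_bar above 0.004 m and contact force between the fingers and ejector_bar above 0.5 N), for 0.02 s.
2. with a finger still on the bar, the chuck, driven by the pusher, stands trapped over the window against the other finger (x of chuck in the frame of window between -0.012 and 0.012 m and z of chuck in the frame of window between -0.004 and 0.006 m and contact force between the fingers and ejector_bar above 0.3 N and contact force between the fingers and chuck above 0.5 N and value of joint pusher above 0.035 m), for 0.2 s.
At the end, for the whole second after the job is handed in: The chuck stands upright and still on the lane's floor, its centre within 12 mm of the window's centre along the lane, trapped between the pusher and a finger that still holds it (at least 0.5 N on either side) (x of chuck in the frame of window between -0.012 and 0.012 m and z of chuck in the frame of window between -0.004 and 0.006 m and contact force between each of the fingers, pusher and chuck above 0.5 N and value of joint pusher above 0.035 m and linear speed of chuck below 0.02 m/s and angle between chuck's own z axis and vertical below 0.2 rad); the arm keeps its last pose, push and grip.
It fails at once if the chuck is lifted off the lane's floor by more than 8 mm or tipped over (z of chuck in the frame of window above 0.008 m or angle between chuck's own z axis and vertical above 0.5 rad).
It fails at once if the chuck slides past the window (its centre more than 25 mm beyond the window's centre) (x of chuck in the frame of window below -0.025 m).
It fails at once if the loupe, dish or filter is moved by more than 20 mm (distance of any of loupe, dish, uv_filter from where it was at the start of the episode above 0.02 m).
It also fails if it takes over 32 s, if anything falls off the work surface, if the arm or the gripper's body presses on something with over 40 N, if the wrist force passes 120 N, or if a joint passes its speed limit or range.

## Working session

There is one attempt and no reset: what is moved stays moved. The work goes in short steps, Python scripts to look and compute and a tool call to move; the robot and the scene stay as the last step left them, time stands still between calls to the robot, and variables do not carry over. Pictures are saved under pics/ and viewed, at most 10 in all, crops included, and the job is handed in when it is done.

Besides the shell and the picture viewer there is one more tool, called after ">>>" as a command line: name --argument value ..., lists and objects as JSON in quotes. arm_command: Moves the arm, as the interface text tells. Its arguments: {"type":"object","properties":{"moves":{"type":"array","items":{"type":"object","properties":{"x":{"type":"number"},"y":{"type":"number"},"z":{"type":"number"},"wx":{"type":"number"},"wy":{"type":"number"},"wz":{"type":"number"}}}},"gripper":{"type":"number"},"grip_force":{"type":"number"}},"required":["moves"]}

```bash
mkdir -p pics; python3 - <<'E'
from station import *
import cv2,numpy as np
for n in ("scene","side"):
    p=snapshot(n); cv2.imwrite(f"pics/{n}0.png",p[:,:,::-1])
    c=camera_params(n); print(n,np.round(c["K"],1).tolist(),np.round(c["camera_from_world"],3).tolist())
s=read_state(); print(s["t"],s["tcp_pos"],s["orientation"],s["grip_width"])
E
```

```text
scene [[522.5, 0.0, 321.6], [0.0, 522.5, 242.6], [0.0, 0.0, 1.0]] [[0.879, -0.477, -0.022, -0.472], [0.236, 0.395, 0.888, -0.246], [-0.415, -0.786, 0.459, -0.547], [0.0, 0.0, 0.0, 1.0]]
side [[515.6, 0.0, 315.8], [0.0, 515.6, 233.8], [0.0, 0.0, 1.0]] [[0.961, -0.278, 0.005, -0.537], [0.128, 0.461, 0.878, -0.211], [-0.246, -0.843, 0.479, -0.645], [0.0, 0.0, 0.0, 1.0]]
0.1 [ 0.15350907 -0.50175904  0.22345722] [[ 9.56282654e-01  2.92443837e-01 -2.97268392e-04]
 [ 2.92443966e-01 -9.56281698e-01  1.35644735e-03]
 [ 1.12412343e-04 -1.38408142e-03 -9.99999036e-01]] 0.08541839855905027
```

View pics/scene0.png

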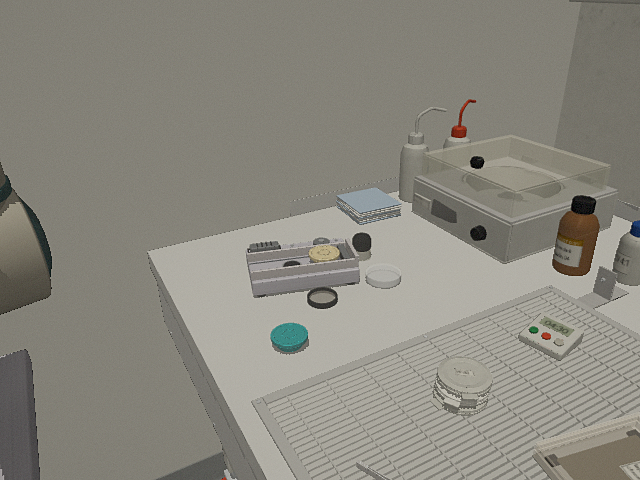

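View pics/side0.png

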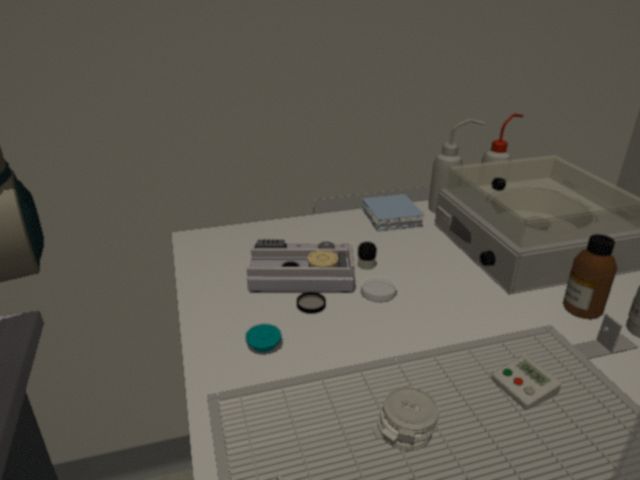

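The ejector lies at about (250–358, 240–292) in the scene view: chuck near (323,253), window (291,266), bar (265,246). In the side view the chuck is near (322,259) and the bar (270,244). I'll zoom in for the corner pixels.

```bash
cat > h.py <<'E'
from station import *
import cv2,numpy as np
def ray(n,u,v,z):
    c=camera_params(n);K=np.array(c["K"]);T=np.array(c["camera_from_world"])
    d=T[:3,:3].T@np.array([(u-K[0,2])/K[0,0],-(v-K[1,2])/K[1,1],-1.])
    o=-T[:3,:3].T@T[:3,3]
    return o+d*(z-o[2])/d[2]
E
python3 - <<'E'
from h import *
a=cv2.imread("pics/scene0.png")[225:305,235:410];b=cv2.imread("pics/side0.png")[225:320,235:410]
cv2.imwrite("pics/crop0.png",np.vstack([cv2.resize(a,None,fx=3.4,fy=3.4,interpolation=2),cv2.resize(b,None,fx=3.4,fy=3.4,interpolation=2)]))
for n,u,v,z in [("scene",323,252,.048),("side",322,258,.048),("scene",291,266,.03),("side",290,267,.03),("scene",265,245,.044),("side",270,243,.044),("scene",321,241,.04),("side",326,245,.04),("scene",254,293,0),("scene",359,285,0),("side",250,290,0),("side",353,290,0)]:
    print(n,u,v,np.round(ray(n,u,v,z),4))
E
```

```text
scene 323 252 [0.6035 0.1152 0.048 ]
side 322 258 [0.6013 0.1101 0.048 ]
scene 291 266 [0.5504 0.1291 0.03  ]
side 290 267 [0.5495 0.1249 0.03  ]
scene 265 245 [0.5331 0.1954 0.044 ]
side 270 243 [0.5291 0.1902 0.044 ]
scene 321 241 [0.6269 0.1658 0.04  ]
side 326 245 [0.6249 0.1633 0.04  ]
scene 254 293 [0.4819 0.1283 0.    ]
scene 359 285 [0.6414 0.0627 0.    ]
side 250 290 [0.4787 0.1193 0.    ]
side 353 290 [ 0.645   0.0726 -0.    ]
```

View pics/crop0.png

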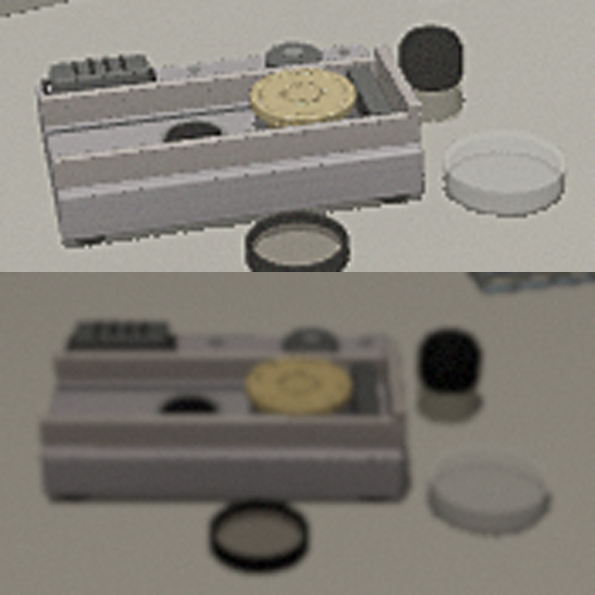

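The crop shows the bar at the far-left corner, the window left of the chuck, and the chuck in front of the pusher at right. The lane yaw is about -17°, with the window near (0.550, 0.127). I'll move above it for a wrist look.

>>> arm_command --moves '[{"x":0.03,"y":0.054,"wz":-0.05},{"x":0.03,"y":0.054,"wz":-0.05},{"x":0.03,"y":0.054,"wz":-0.05},{"x":0.03,"y":0.054,"wz":-0.05},{"x":0.03,"y":0.054,"wz":-0.05},{"x":0.03,"y":0.054,"wz":-0.05},{"x":0.03,"y":0.054,"wz":-0.05},{"x":0.03,"y":0.054,"wz":-0.05},{"x":0.03,"y":0.054,"wz":-0.05},{"x":0.03,"y":0.054,"wz":-0.05}]' --gripper 0.046

```text
invalid input at $.moves[0]: expected keys x, y, z, wx, wy, wz
```

>>> arm_command --moves '[{"x":0.03,"y":0.054,"wz":-0.05},{"x":0.02,"y":0.05,"wz":-0.05},{},{}]'

```text
invalid input at $.moves[0]: expected keys x, y, z, wx, wy, wz
```

```bash
python3 - <<'E'
from h import *
s=read_state(); p=snapshot("wrist"); cv2.imwrite("pics/w1.png",p[:,:,::-1])
import pickle; pickle.dump(s,open("s1.pkl","wb"))
c=camera_params("wrist"); print({k:(np.round(v,4).tolist() if not isinstance(v,str) else v) for k,v in c.items()})
print(s["t"],s["tcp_pos"],s["orientation"],s["grip_width"],s["contact_force"],s["joints"])
E
```

```text
{'K': [[371.6483, 0.0, 322.0067], [0.0, 371.6483, 238.1789], [0.0, 0.0, 1.0]], 'T_tool_cam': [[-0.0001, 0.9506, 0.3103, 0.0777], [1.0, 0.0006, -0.0016, 0.001], [-0.0017, 0.3103, -0.9506, -0.1501], [0.0, 0.0, 0.0, 1.0]]}
0.1 [ 0.15350907 -0.50175904  0.22345722] [[ 9.56282654e-01  2.92443837e-01 -2.97268392e-04]
 [ 2.92443966e-01 -9.56281698e-01  1.35644735e-03]
 [ 1.12412343e-04 -1.38408142e-03 -9.99999036e-01]] 0.08541839855905027 [-0.74589218 -0.21961107 -0.04253039] [-7.70219893e+01  3.02206299e+00  8.03087419e+01  8.62659927e-04
  9.67487537e+01 -4.02622255e+00]
```

View pics/w1.png

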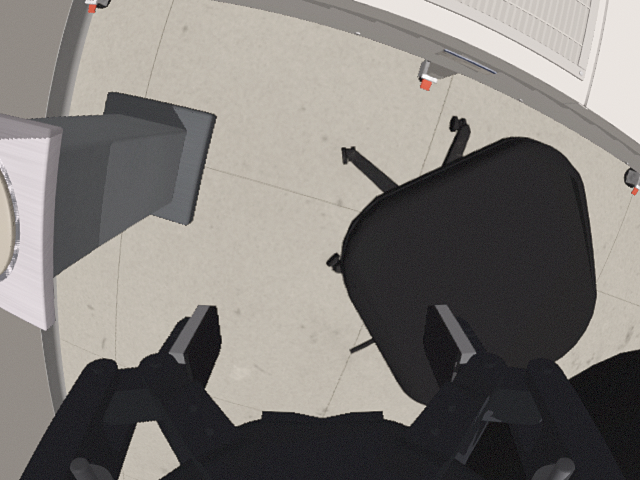

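All six keys are needed in each row. This wrist picture only shows the floor and the open fingers at (195,335) and (455,335).

>>> arm_command --moves '[{"x":0.03,"y":0.054,"z":0,"wx":0,"wy":0,"wz":-0.05},{"x":0.03,"y":0.054,"z":0,"wx":0,"wy":0,"wz":-0.05},{"x":0.03,"y":0.054,"z":0,"wx":0,"wy":0,"wz":-0.05},{"x":0.03,"y":0.054,"z":0,"wx":0,"wy":0,"wz":-0.05},{"x":0.03,"y":0.054,"z":0,"wx":0,"wy":0,"wz":-0.05},{"x":0.03,"y":0.054,"z":0,"wx":0,"wy":0,"wz":-0.05},{"x":0.03,"y":0.054,"z":0,"wx":0,"wy":0,"wz":-0.05},{"x":0.03,"y":0.054,"z":0,"wx":0,"wy":0,"wz":-0.05},{"x":0.03,"y":0.054,"z":0,"wx":0,"wy":0,"wz":-0.05},{"x":0.03,"y":0.054,"z":0,"wx":0,"wy":0,"wz":-0.05}]' --gripper 0.046

```text
t: 1.4
tcp_pos: [0.4541, 0.04, 0.2242]
orientation: [[0.979, -0.203, 0.0], [-0.203, -0.979, -0.0], [0.0, 0.0, -1.0]]
contact_force: [1.1, -0.8, -0.2]
grip_width: 0.0459
grasp_force: 0.0
```

>>> arm_command --moves '[{"x":0.03,"y":0.054,"z":0,"wx":0,"wy":0,"wz":-0.05},{"x":0.02,"y":0.05,"z":0,"wx":0,"wy":0,"wz":-0.05},{"x":0,"y":0,"z":0,"wx":0,"wy":0,"wz":0},{"x":0,"y":0,"z":0,"wx":0,"wy":0,"wz":0}]'

```text
t: 1.9
tcp_pos: [0.5033, 0.1416, 0.2239]
orientation: [[0.955, -0.298, -0.001], [-0.298, -0.955, -0.001], [-0.001, 0.001, -1.0]]
contact_force: [-0.1, -0.2, -0.3]
grip_width: 0.046
grasp_force: 0.0
```

```bash
python3 - <<'E'
from h import *
s=read_state(); p=snapshot("wrist"); cv2.imwrite("pics/w2.png",p[:,:,::-1])
import pickle; pickle.dump(s,open("s2.pkl","wb"))
print(s["t"],s["tcp_pos"],s["orientation"],s["grip_width"],s["contact_force"],s["joints"])
E
```

```text
1.9 [0.50331171 0.14155804 0.2238731 ] [[ 9.54541132e-01 -2.98078058e-01 -8.36312501e-04]
 [-2.98078609e-01 -9.54541115e-01 -6.34903822e-04]
 [-6.09043768e-04  8.55328680e-04 -9.99999449e-01]] 0.04604904186661903 [-0.10572994 -0.21857309 -0.26632622] [ 1.16760179e+01  2.69232475e+00  8.06027836e+01 -2.61086880e-02
  9.67591786e+01  1.19015182e+02]
```

View pics/w2.png

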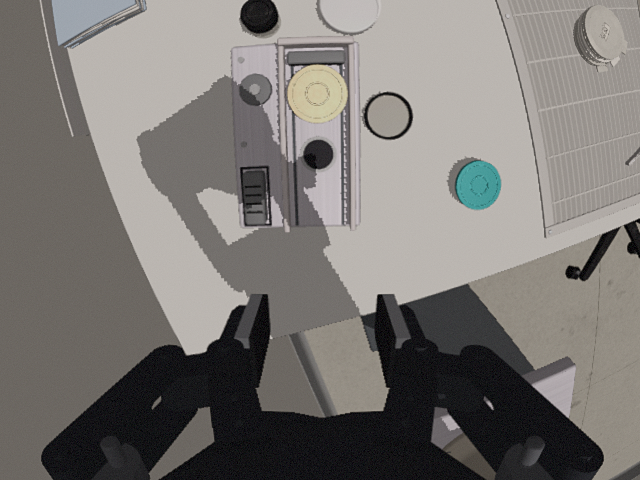

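The wrist view shows the window (319,154), chuck (317,93), bar (256,195), drum (255,89), loupe, dish and filter, all clear. The left finger will go on the bar and the right finger in the lane. Next I'll fit the ejector pose.

```bash
cat >> h.py <<'E'
def wray(s,u,v,z):
    c=camera_params("wrist");K=np.array(c["K"]);T=np.array(c["T_tool_cam"])
    p=np.array([u-K[0,2],v-K[1,2]]);r=np.hypot(*p);th=r/K[0,0]
    d=np.array([np.sin(th)*p[0]/r,-np.sin(th)*p[1]/r,-np.cos(th)])
    R=np.array(s["orientation"]);o=np.array(s["tcp_pos"])+R@T[:3,3];d=R@T[:3,:3]@d
    return o+d*(z-o[2])/d[2]
def fit(L,W):
    L=np.array(L);W=np.array(W);l=L-L.mean(0);w=W-W.mean(0)
    a=np.arctan2((l[:,0]*w[:,1]-l[:,1]*w[:,0]).sum(),(l*w).sum())
    R=np.array([[np.cos(a),-np.sin(a)],[np.sin(a),np.cos(a)]]);t=W.mean(0)-R@L.mean(0)
    return a,R,t,(W-L@R.T-t)@R
E
python3 - <<'E'
from h import *
import pickle
s=pickle.load(open("s2.pkl","rb"));im=cv2.imread("pics/w2.png");hsv=cv2.cvtColor(im,cv2.COLOR_BGR2HSV)
def cen(m,box):
    x0,y0,x1,y1=box;k=np.zeros_like(m);k[y0:y1,x0:x1]=m[y0:y1,x0:x1]
    c=max(cv2.findContours(k,0,1)[0],key=cv2.contourArea);r=cv2.minAreaRect(c);return r
ch=cen(cv2.inRange(hsv,(15,50,80),(35,255,255)),(270,50,360,135))
dark=cv2.inRange(hsv,(0,0,0),(180,255,55))
wi=cen(dark,(295,135,345,175));ba=cen(dark,(236,160,275,228))
print(ch,wi,ba)
P=[wray(s,*wi[0],.03),wray(s,*ch[0],.048),wray(s,256,195,.044),wray(s,255.5,88.5,.040)]
a,R,t,res=fit([(0,0),(.055,0),(-.038,.06),(.062,.055)],[p[:2] for p in P])
print(np.round(P,4),np.degrees(a),t,np.round(res*1000,1))
# edge yaw: lane walls at z .046
for q in [((287,226),(283,45),.046),((358,225),(357,45),.046)]:
    p=wray(s,*q[0],q[2]);r=wray(s,*q[1],q[2]);print(np.degrees(np.arctan2(*(r-p)[[1,0]])),p,r)
E
```

```text
((316.53448486328125, 92.91380310058594), (58.037452697753906, 59.87574005126953), 66.80140686035156) ((318.0, 154.0), (28.0, 28.0), 90.0) ((255.62449645996094, 195.49224853515625), (58.697975158691406, 28.25736427307129), 86.42366790771484)
[[0.5496 0.1282 0.03  ]
 [0.6027 0.1127 0.048 ]
 [0.5326 0.1928 0.044 ]
 [0.6246 0.1627 0.04  ]] -16.19702416562792 [0.55036085 0.12698559] [[-1.1  0.9]
 [-0.8  0.9]
 [ 2.6 -1.8]
 [-0.7 -0. ]]
-16.835435122230365 [0.49653202 0.1747134  0.046     ] [0.65324996 0.12729168 0.046     ]
-16.31935939396529 [0.47790276 0.11203384 0.046     ] [0.63411168 0.06629785 0.046     ]
```

>>> arm_command --moves '[{"x":0.0107,"y":0.0126,"z":0,"wx":0,"wy":0,"wz":0.008},{"x":0.01,"y":0.012,"z":0,"wx":0,"wy":0,"wz":0.008},{"x":0,"y":0,"z":-0.035,"wx":0,"wy":0,"wz":0},{"x":0,"y":0,"z":-0.035,"wx":0,"wy":0,"wz":0},{"x":0,"y":0,"z":-0.035,"wx":0,"wy":0,"wz":0},{"x":0,"y":0,"z":-0.034,"wx":0,"wy":0,"wz":0},{"x":0,"y":0,"z":0,"wx":0,"wy":0,"wz":0},{"x":0,"y":0,"z":0,"wx":0,"wy":0,"wz":0}]'

```text
t: 2.95
tcp_pos: [0.5251, 0.166, 0.0872]
orientation: [[0.959, -0.284, 0.002], [-0.284, -0.959, 0.0], [0.002, -0.001, -1.0]]
contact_force: [0.4, -0.7, 0.4]
grip_width: 0.0457
grasp_force: 0.0
```

```bash
python3 - <<'E'
from h import *
s=read_state(); p=snapshot("wrist"); cv2.imwrite("pics/w3.png",p[:,:,::-1])
import pickle; pickle.dump(s,open("s3.pkl","wb"))
print(s["t"],s["tcp_pos"],s["orientation"],s["grip_width"],s["contact_force"])
E
```

```text
2.95 [0.5251136  0.16599586 0.08721367] [[ 9.58744924e-01 -2.84257094e-01  2.46474975e-03]
 [-2.84259086e-01 -9.58747375e-01  4.92314722e-04]
 [ 2.22312840e-03 -1.17263175e-03 -9.99996841e-01]] 0.04572977195163143 [ 0.3844731  -0.66684837  0.37405551]
```

View pics/w3.png

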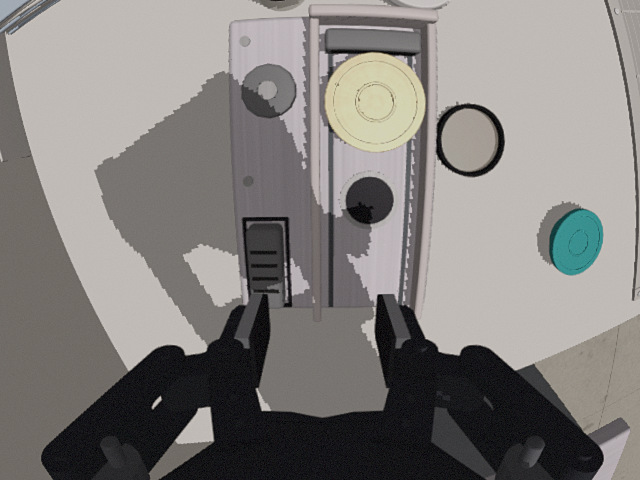

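The fingers (tips near (253,300) and (390,300)) line up with the bar (266,262) and the lane, and the window is at (370,200). I'll refit from this closer view.

```bash
python3 - <<'E'
from h import *
import pickle
s=pickle.load(open("s3.pkl","rb"));im=cv2.imread("pics/w3.png");hsv=cv2.cvtColor(im,cv2.COLOR_BGR2HSV)
m=cv2.inRange(hsv,(15,50,80),(35,255,255));m[:,:300]=0;m[180:]=0
ch=cv2.minAreaRect(max(cv2.findContours(m,0,1)[0],key=cv2.contourArea))[0]
P=[wray(s,369.5,200.5,.03),wray(s,*ch,.048),wray(s,268,90,.040)]
a,R,t,res=fit([(0,0),(.055,0),(.062,.055)],[p[:2] for p in P])
print(ch,np.round(P,4),np.degrees(a),t,np.round(res*1000,1))
print("TCP in lane",R.T@(s["tcp_pos"][:2]-t), "tool yaw",np.degrees(np.arctan2(s["orientation"][1][0],s["orientation"][0][0])))
# finger inner tip points in lane coords (tip z guess), and bar's edges
for z in (.070,.075):
  for u,v in [(268,296),(377,296),(247,296),(393,296)]: print(z,u,v,np.round(R.T@(wray(s,u,v,z)[:2]-t)*1000,1))
for u,v in [(249,224),(283,224)]: print("bar",np.round(R.T@(wray(s,u,v,.044)[:2]-t)*1000,1))
E
```

```text
(366.1693115234375, 89.39308166503906) [[0.5493 0.1282 0.03  ]
 [0.6096 0.1157 0.048 ]
 [0.6245 0.1638 0.04  ]] -13.736703956167384 [0.55221077 0.12733803] [[-3.   0.2]
 [ 3.5  2.3]
 [-0.5 -2.5]]
TCP in lane [-0.03550182  0.0311176 ] tool yaw -16.51460766625531
0.07 268 296 [-40.9  56.7]
0.07 377 296 [-43.6   1.5]
0.07 247 296 [-40.6  67.6]
0.07 393 296 [-44.2  -6.8]
0.075 268 296 [-38.4  55.7]
0.075 377 296 [-41.    2.2]
0.075 247 296 [-38.1  66.3]
0.075 393 296 [-41.6  -5.8]
bar [-9.8 67.8]
bar [-10.8  49. ]
```

The chuck centroid was corrupted by the lane walls. The window point agrees with the earlier fit, so the fingers are lined up. Next I'll descend onto the bar and watch the force.

>>> arm_command --moves '[{"x":0,"y":0,"z":-0.004,"wx":0,"wy":0,"wz":0},{"x":0,"y":0,"z":-0.004,"wx":0,"wy":0,"wz":0},{"x":0,"y":0,"z":-0.004,"wx":0,"wy":0,"wz":0},{"x":0,"y":0,"z":-0.004,"wx":0,"wy":0,"wz":0},{"x":0,"y":0,"z":-0.003,"wx":0,"wy":0,"wz":0},{"x":0,"y":0,"z":0,"wx":0,"wy":0,"wz":0}]'

```text
t: 3.75
tcp_pos: [0.5241, 0.1665, 0.0659]
orientation: [[0.959, -0.283, -0.001], [-0.283, -0.959, -0.0], [-0.001, 0.0, -1.0]]
contact_force: [-0.0, -0.5, 0.1]
grip_width: 0.0457
grasp_force: 0.0
```

```bash
python3 - <<'E'
from h import *
s=read_state();print(s["tcp_pos"],s["contact_force"])
for n in ("scene","side"):
    p=snapshot(n)[:,:,::-1]; cv2.imwrite(f"pics/{n}1.png",p)
a=cv2.imread("pics/scene1.png")[200:300,230:380];b=cv2.imread("pics/side1.png")[200:300,230:380]
cv2.imwrite("pics/crop1.png",np.vstack([cv2.resize(a,None,fx=3,fy=3,interpolation=2),cv2.resize(b,None,fx=3,fy=3,interpolation=2)]))
E
```

```text
[0.52408007 0.16650462 0.06585755] [-0.00328782 -0.47194032  0.1166533 ]
```

View pics/crop1.png

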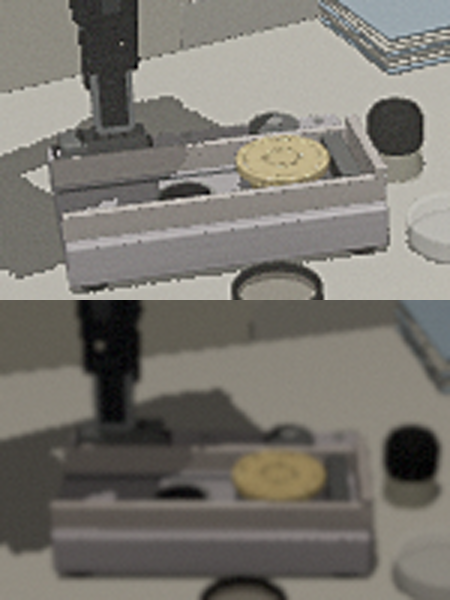

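In both views the finger tips are still well above the bar, roughly 20–30 mm, with no contact yet. I'll keep descending in guarded steps.

>>> arm_command --moves '[{"x":0,"y":0,"z":-0.002,"wx":0,"wy":0,"wz":0},{"x":0,"y":0,"z":-0.002,"wx":0,"wy":0,"wz":0},{"x":0,"y":0,"z":-0.002,"wx":0,"wy":0,"wz":0},{"x":0,"y":0,"z":0,"wx":0,"wy":0,"wz":0}]'

```text
t: 4.35
tcp_pos: [0.5241, 0.1665, 0.06]
orientation: [[0.959, -0.283, -0.0], [-0.283, -0.959, -0.0], [-0.0, 0.0, -1.0]]
contact_force: [0.2, -0.2, -0.5]
grip_width: 0.0461
grasp_force: 0.0
```

>>> arm_command --moves '[{"x":0,"y":0,"z":-0.002,"wx":0,"wy":0,"wz":0},{"x":0,"y":0,"z":-0.002,"wx":0,"wy":0,"wz":0},{"x":0,"y":0,"z":0,"wx":0,"wy":0,"wz":0}]'

```text
t: 4.72
tcp_pos: [0.5241, 0.1665, 0.056]
orientation: [[0.959, -0.283, -0.0], [-0.283, -0.959, -0.0], [-0.0, 0.0, -1.0]]
contact_force: [-0.4, -0.8, -1.0]
grip_width: 0.0457
grasp_force: 0.0
```

>>> arm_command --moves '[{"x":0,"y":0,"z":-0.002,"wx":0,"wy":0,"wz":0},{"x":0,"y":0,"z":-0.001,"wx":0,"wy":0,"wz":0},{"x":0,"y":0,"z":0,"wx":0,"wy":0,"wz":0}]'

```text
t: 5.1
tcp_pos: [0.5242, 0.1665, 0.0531]
orientation: [[0.959, -0.283, -0.0], [-0.283, -0.959, -0.0], [-0.0, 0.0, -1.0]]
contact_force: [-0.4, -0.2, -0.3]
grip_width: 0.046
grasp_force: 0.0
```

>>> arm_command --moves '[{"x":0,"y":0,"z":-0.002,"wx":0,"wy":0,"wz":0},{"x":0,"y":0,"z":-0.001,"wx":0,"wy":0,"wz":0},{"x":0,"y":0,"z":0,"wx":0,"wy":0,"wz":0}]'

```text
t: 5.48
tcp_pos: [0.5242, 0.1665, 0.0501]
orientation: [[0.959, -0.283, -0.0], [-0.283, -0.959, -0.0], [-0.0, 0.0, -1.0]]
contact_force: [-0.5, -0.6, -1.6]
grip_width: 0.0462
grasp_force: 0.0
```

```bash
python3 - <<'E'
from h import *
for i in range(4):
    p=snapshot("scene"); s=read_state(); print(np.round(s["contact_force"],2),np.round(s["ft_torque"],2),s["tcp_pos"][2])
p=p[:,:,::-1];cv2.imwrite("pics/scene2.png",p)
w=snapshot("wrist")[:,:,::-1];cv2.imwrite("pics/w4.png",w)
a=cv2.resize(p[190:310,220:390],None,fx=3.3,fy=3.3,interpolation=2);b=cv2.resize(w[:400],(561,351))[:, :]
b=cv2.resize(w[0:400,200:460],(258,396));cv2.imwrite("pics/crop2.png",np.hstack([a[:396,:540],b]))
E
```

```text
[-0.03  0.36 -0.07] [ 0.    0.07 -0.03] 0.050192060108699275
[-0.2   0.45 -0.2 ] [0.06 0.03 0.05] 0.05024782098906882
[-0.67  0.13  0.32] [-0.02  0.07 -0.  ] 0.05025799535706887
[ 0.55 -0.15  0.63] [-0.01  0.02  0.01] 0.05026749063660124
```

View pics/crop2.png

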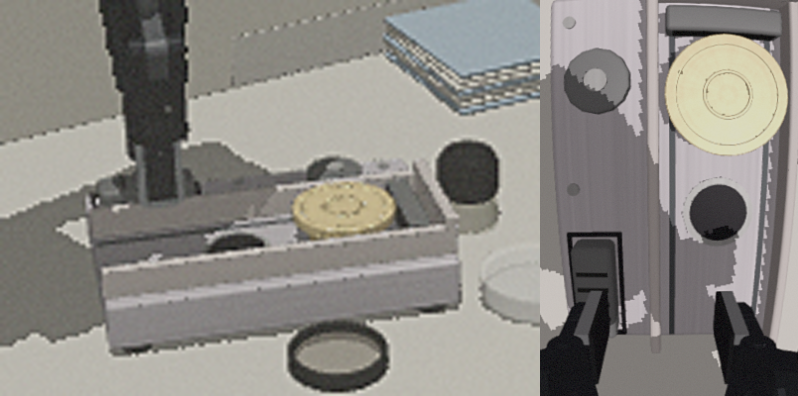

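There is no contact yet: the force is only noise of about 0.5 N. The left finger is over the bar, the right finger is in the lane, and the chuck is still at the back.

>>> arm_command --moves '[{"x":0,"y":0,"z":-0.002,"wx":0,"wy":0,"wz":0},{"x":0,"y":0,"z":-0.002,"wx":0,"wy":0,"wz":0},{"x":0,"y":0,"z":0,"wx":0,"wy":0,"wz":0}]'

```text
t: 6.1
tcp_pos: [0.5241, 0.1665, 0.0459]
orientation: [[0.959, -0.283, -0.001], [-0.283, -0.959, -0.0], [-0.0, 0.0, -1.0]]
contact_force: [1.2, 1.1, 0.5]
grip_width: 0.0463
grasp_force: 0.0
```

>>> arm_command --moves '[{"x":0,"y":0,"z":-0.002,"wx":0,"wy":0,"wz":0},{"x":0,"y":0,"z":-0.001,"wx":0,"wy":0,"wz":0},{"x":0,"y":0,"z":0,"wx":0,"wy":0,"wz":0}]'

```text
t: 6.48
tcp_pos: [0.5242, 0.1665, 0.0431]
orientation: [[0.959, -0.283, -0.0], [-0.283, -0.959, -0.0], [-0.0, 0.0, -1.0]]
contact_force: [-0.3, -0.9, 0.9]
grip_width: 0.046
grasp_force: 0.0
```

```bash
cat > f.py <<'E'
from h import *
F=[]
for i in range(5):
    p=snapshot("scene"); s=read_state(); F.append(s["contact_force"])
print(s["t"],np.round(np.mean(F,0),2),s["tcp_pos"])
p=snapshot("wrist")[:,:,::-1];cv2.imwrite("pics/wl.png",p)
m=cv2.inRange(cv2.cvtColor(p,cv2.COLOR_BGR2HSV),(22,25,120),(35,110,255));m[:,:300]=0;m[:,480:]=0
m=cv2.morphologyEx(m,cv2.MORPH_OPEN,np.ones((9,9)))
c=max(cv2.findContours(m,0,1)[0],key=cv2.contourArea);(u,v),r=cv2.minEnclosingCircle(c)
w=wray(s,u,v,.048)[:2]-[.5496,.1278];print("chuck lane mm",u,v,r,1000*(w@[.9588,-.284]),1000*(w@[.284,.9588]))
E
python3 f.py
```

```text
6.725 [ 0.13 -0.53 -0.47] [0.52430475 0.16655587 0.04329152]
chuck lane mm 389.9905700683594 95.68868255615234 64.74708557128906 53.956315359826746 1.6681159330315956
```

>>> arm_command --moves '[{"x":0,"y":0,"z":-0.002,"wx":0,"wy":0,"wz":0},{"x":0,"y":0,"z":-0.001,"wx":0,"wy":0,"wz":0},{"x":0,"y":0,"z":0,"wx":0,"wy":0,"wz":0}]'

```text
t: 7.15
tcp_pos: [0.5242, 0.1665, 0.04]
orientation: [[0.959, -0.283, -0.0], [-0.283, -0.959, -0.0], [-0.0, 0.0, -1.0]]
contact_force: [0.1, 0.4, -0.8]
grip_width: 0.0459
grasp_force: 0.0
```

>>> arm_command --moves '[{"x":0,"y":0,"z":-0.002,"wx":0,"wy":0,"wz":0},{"x":0,"y":0,"z":0,"wx":0,"wy":0,"wz":0}]'

```text
t: 7.4
tcp_pos: [0.5241, 0.1665, 0.038]
orientation: [[0.959, -0.283, -0.0], [-0.283, -0.959, -0.0], [-0.0, 0.0, -1.0]]
contact_force: [-1.4, -0.2, -0.6]
grip_width: 0.046
grasp_force: 0.0
```

```bash
python3 f.py
```

```text
7.65 [ 0.23 -0.08 -0.16] [0.52431025 0.1665532  0.03829855]
chuck lane mm 392.9881286621094 96.09395599365234 65.76747131347656 53.493314141870215 1.4291921591689245
```

>>> arm_command --moves '[{"x":0,"y":0,"z":-0.002,"wx":0,"wy":0,"wz":0},{"x":0,"y":0,"z":0,"wx":0,"wy":0,"wz":0}]'

```text
t: 7.95
tcp_pos: [0.5241, 0.1665, 0.036]
orientation: [[0.959, -0.283, -0.0], [-0.283, -0.959, -0.0], [-0.0, 0.0, -1.0]]
contact_force: [0.4, -0.6, -0.0]
grip_width: 0.0456
grasp_force: 0.0
```

>>> arm_command --moves '[{"x":0,"y":0,"z":-0.002,"wx":0,"wy":0,"wz":0},{"x":0,"y":0,"z":0,"wx":0,"wy":0,"wz":0}]'

```text
t: 8.2
tcp_pos: [0.5244, 0.1666, 0.0344]
orientation: [[0.959, -0.283, 0.0], [-0.283, -0.959, 0.0], [0.0, -0.0, -1.0]]
contact_force: [-1.1, -0.6, 2.7]
grip_width: 0.0462
grasp_force: 1.1
```

```bash
python3 f.py; python3 - <<'E'
import cv2,numpy as np
a=cv2.imread("pics/wl.png")[180:420,200:480]
cv2.imwrite("pics/crop3.png",cv2.resize(a,None,fx=2.4,fy=2.4,interpolation=2))
E
```

```text
8.45 [-0.15 -0.09  1.97] [0.5243986  0.16659655 0.03443069]
chuck lane mm 394.8038024902344 96.2628402709961 67.44303894042969 53.25380541183486 1.5565776918448013
```

View pics/crop3.png

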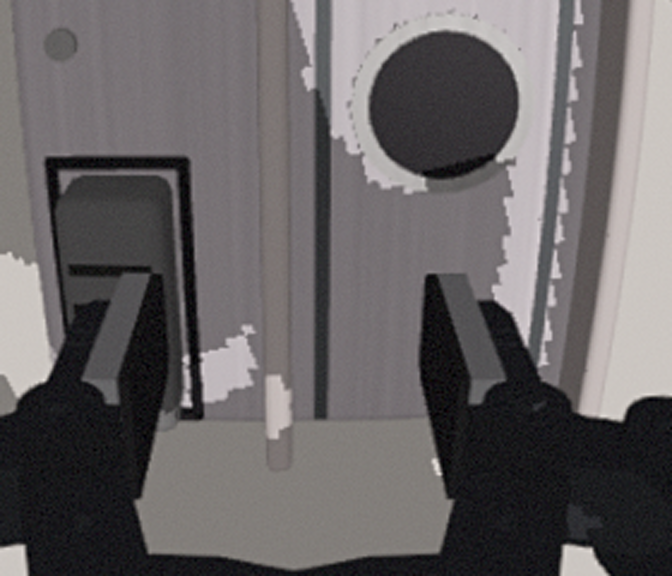

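The force reads about 2 N: the left finger rests on the bar and the right finger is in the lane ahead of the window. Next I'll press 8 mm further and hold while the chuck pops.

>>> arm_command --moves '[{"x":0,"y":0,"z":-0.003,"wx":0,"wy":0,"wz":0},{"x":0,"y":0,"z":-0.003,"wx":0,"wy":0,"wz":0},{"x":0,"y":0,"z":-0.002,"wx":0,"wy":0,"wz":0},{"x":0,"y":0,"z":0,"wx":0,"wy":0,"wz":0},{"x":0,"y":0,"z":0,"wx":0,"wy":0,"wz":0},{"x":0,"y":0,"z":0,"wx":0,"wy":0,"wz":0},{"x":0,"y":0,"z":0,"wx":0,"wy":0,"wz":0},{"x":0,"y":0,"z":0,"wx":0,"wy":0,"wz":0},{"x":0,"y":0,"z":0,"wx":0,"wy":0,"wz":0},{"x":0,"y":0,"z":0,"wx":0,"wy":0,"wz":0}]'

```text
t: 9.75
tcp_pos: [0.5241, 0.1666, 0.0262]
orientation: [[0.959, -0.283, -0.001], [-0.283, -0.959, 0.0], [-0.001, 0.0, -1.0]]
contact_force: [-0.8, 1.7, 4.1]
grip_width: 0.0459
grasp_force: 3.5
```

>>> arm_command --moves '[{"x":0,"y":0,"z":0,"wx":0,"wy":0,"wz":0},{"x":0,"y":0,"z":0,"wx":0,"wy":0,"wz":0},{"x":0,"y":0,"z":0,"wx":0,"wy":0,"wz":0},{"x":0,"y":0,"z":0,"wx":0,"wy":0,"wz":0},{"x":0,"y":0,"z":0,"wx":0,"wy":0,"wz":0},{"x":0,"y":0,"z":0,"wx":0,"wy":0,"wz":0}]'

```text
t: 10.5
tcp_pos: [0.5241, 0.1666, 0.0261]
orientation: [[0.959, -0.283, -0.001], [-0.283, -0.959, -0.0], [-0.0, 0.0, -1.0]]
contact_force: [-3.0, 1.6, 3.7]
grip_width: 0.0457
grasp_force: 3.7
```

```bash
python3 f.py
```

```text
10.75 [-3.61  2.58  4.63] [0.52412039 0.16657052 0.02616189]
chuck lane mm 405.5 227.0 63.41342544555664 5.701892512320323 -2.598680218904247
```

View pics/wl.png

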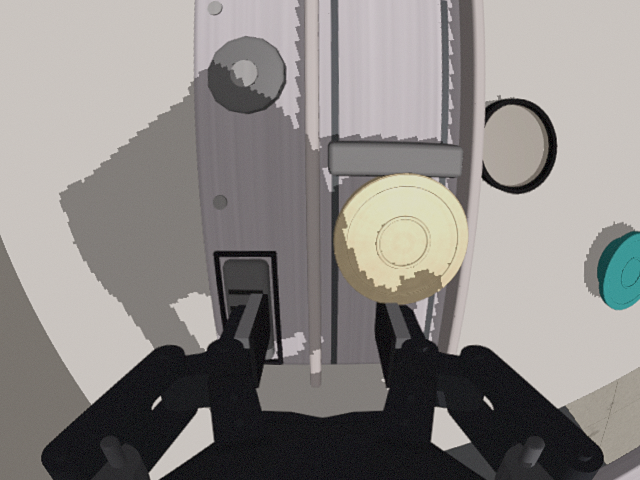

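The chuck is stopped over the window: its centre is near (401,239), about +1 mm along the lane. The pusher is behind it, the right finger takes about 4 N, and the left finger is on the bar with about 4.5 N. I'm handing in now.

```bash
python3 -c "
from h import *
s=read_state();w=wray(s,401,239,.048)[:2]-[.5496,.1278];print(w@[.9588,-.284]);print(hand_in())"
```

```text
0.0010778083977226632
the job is handed in; nothing more can be done
None
```

The job is handed in: the chuck is trapped about 1 mm from the window's centre, held by one finger at about 4 N against the pusher's spring, with the other finger still pressing the bar; no verdict came back.

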